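Shelve the lopsided tool case heavy end in

TASK

The yellow-lidded tool case is heavy in one end, but from outside you cannot tell which. Lift it by its handle, see which end hangs low, and set that end down in the green bay of the low stand, with the light end sticking straight out and the handle above the stand's front edge, so that it lies level and does not tip off when you let go. Leave the grey-lidded case where it is.

Things in the scene. Friction and masses are not known exactly. Their poses are not given: they have to be found in the camera images.
- yellow_case: Closed aluminium case, yellow lid, 200 long (x), 64 wide (y), 46 high, 0.7 kg; origin: centre of underside, z up. A hidden pack in its +x or -x end (it varies) puts the mass centre 27-40 mm off the middle. A U handle on the lid swings 0.35 rad either way on a hinge along y, 50 above the underside; a weak spring keeps it upright. Hung from it, the heavy end drops 15-20 degrees
- yellow_handle (a point): Centre of the black grip bar of the yellow case's handle: bar 14 thick along the case's x, 60 long along its y, 12 high. With the case level it is right above the case's centre, 100 above the underside, 54 above the lid. Pinch it from above across its 14 mm, fingers closing along the case's x
- stand: Fixed stand. Origin: on the bench under the middle of its front edge, the edge nearest the robot; x inward from the edge, y along it, z up. Wooden deck 60 high, 260 wide. Green bay 84 wide at y 0, from the edge to x 115, where a cardboard stack 53 high begins. Blue tin, red lantern (50 wide, 80 high) on the deck at y 105, -105. Case goes: centre above the edge (x 0, y 0), length along x
- grey_case: The look-alike to leave alone: shape, size and handle as the yellow case, but a grey lid. Origin at the centre of its underside, x along its 200 mm length
Mind the look-alikes: they are no part of the job. What is shaped like the yellow_case but blue is not meant.

How it is judged:
By the outcome, as a careful person would: the job done as asked, in the order asked, and still so for the second after the job is handed in, with the robot touching nothing.
It also fails if it takes over 38 s, if anything falls off the work surface, if the arm or the gripper's body presses on something with over 40 N, if the wrist force passes 120 N, or if a joint passes its speed limit or range.

ROBOT

A 6-joint arm with a two-finger parallel gripper is mounted at the origin on the work surface. World frame = base frame: x ahead of the robot, y to its left, z up, the work surface at z = 0. Lengths are in m, angles in rad, forces in N, time in s.
With the tool pointing down it reaches from about 0.325 to 0.925 m from the base axis. Payload 3.1 kg.
Tool frame: the origin (TCP) lies at the very end of the fingers, on their centre line; the grasp point (between the pads) lies grip_depth behind it (grip_depth is the distance from the TCP to the grasp point, in m); z points along the fingers, y is the line along which they close (so a half turn about z gives the same grasp; the last joint's range is limited). The gripper opens to 85 mm and grips with 20 to 120 N. Pads are 22 mm wide; open, the fingers measure 114 mm over their backs; the gripper's body (76 mm by 85 mm) begins 54 mm behind the grasp point. The pads swing forward as they close: fully open they stand 13 mm farther back than shut.
Start: joints at [-1.374, 0.217, 1.613, -0, 1.311, -0.112], TCP at [0.19, -0.595, 0.231] pointing down, gripper open.
Joint ranges: [-2.75, 2.75], [-0.78, 2.1], [0.31, 2.55], [-1.13, 4.27], [0.13, 2.63], [-2.58, 2.58]. Speed limits (rad/s): [2.79, 2.79, 3.14, 3.14, 3.14, 3.14].

INTERFACE

Orientations are given as [roll, pitch, yaw] about the fixed x, y, z axes, in that order (R = Rz(yaw) Ry(pitch) Rx(roll)).
In Python, from workcell import * gives the robot as it stands. The module is installed in compiled form; this text tells all that it offers.
- The arm moves only by the tool drive_tool, never from a script. Its argument "plan" is a list of rows, each a list of 3 entries, a list of its own where there are three numbers: the closure, from 0 (fully open) to 1 (shut), then the shift along the world's x, y, z in m, then the turn about the world's z in degrees. A call has 1 to 8 rows; each row shifts and turns the commanded pose from where the row before left it; what a row does not reach is not made up. A row lasts 1/8 s, in which the tool goes at most 62.5 mm and 10.7 degrees, less where a joint would pass 70% of its speed; a pose out of reach is approached as far as the arm can. A call with a gripper value outside its range is refused whole. The fingers move at their own pace and stop on an object; the grip force is fixed at half the most. Time passes only in rows, so rows that do not move let the fingers close. It gives the time, the measured TCP pose, the force, the opening and the grip force at its end, in the units of the state.
- sense(): the state, without advancing time (a new reading comes with each control period).
- get_image(name): name is "side" or "top" or "wrist"; returns a dict with "image" (400x640x3 uint8, blue, green, red), "fx", "fy", "cx", "cy" (pixels), "extrinsics" (4x4, takes a point from camera to world coordinates). Camera axes: x right, y down, z forward; pixel columns grow to the right and rows downward; lengths in m; the calibration is good to about 2 mm. A picture is of the moment at which its call begins. There is no depth.
- job_done(): hands the job in; it is judged then, once.
Trained networks look in the newest picture that a camera, given by its name, has taken for a name from the list of things; names that differ only in an ending like _2 or _b are one class to them, and where a whole thing is asked for, a point or a joint stands for the part that bears it (a point fixed in the world has none). Each returns a list of dicts, best first, with "p" (0 to 1); they miss things now and then, are a little off and sometimes report something else, mostly with a low value. They report only what shows in the picture. A call takes as long as a camera call. They do not tell look-alikes from the thing itself.
- look_for(camera, target): "extent" ([left, top, right, bottom] in pixels, round what is visible of it).
- outline_of(camera, target): "mask" (400x640 bool, what is visible of it) and "extent" ([left, top, right, bottom] in pixels, round what is visible of it).
The state is a dict: "time_s": time; "q": joint angles; "qd": joint speeds; "joint_efforts": joint torques, N m; "eef_pos": TCP position; "orientation": TCP orientation; "force": force on the tool from outside, world axes, zero at the start; "torque": the same for the moment, N m; "finger_gap": finger opening in m; "finger_force": force on a finger pad.
Only numpy, scipy, OpenCV 4.12 (cv2) and the standard library are available. Lean on these libraries where they do the work, as an engineer would, in place of code of your own. Each camera call takes 0.05 s, during which the arm holds its last target. There are 200 camera calls.

## Working session

There is one attempt and no reset: what is moved stays moved. The work goes in short steps, Python scripts to look and compute and a tool call to move; the robot and the scene stay as the last step left them, time stands still between calls to the robot, and variables do not carry over. Pictures are saved under pics/ and viewed, at most 10 in all, crops included, and the job is handed in when it is done.

Besides the shell and the picture viewer there is one more tool, called after ">>>" as name(argument=value, ...) on one line, values as JSON. drive_tool: Moves the arm, as the interface text tells. Its arguments: {"type":"object","properties":{"plan":{"type":"array","items":{"type":"array"}}},"required":["plan"]}

```bash
mkdir -p pics
cat > h.py <<'E'
from workcell import *
import numpy as np, cv2
def cam(n):
    d=get_image(n); return d
def ray(d,u,v):
    E=np.array(d["extrinsics"]); r=E[:3,:3]@np.array([(u-d["cx"])/d["fx"],(v-d["cy"])/d["fy"],1.]); return E[:3,3],r/np.linalg.norm(r)
def atz(d,u,v,z):
    o,r=ray(d,u,v); return o+r*(z-o[2])/r[2]
def tri(*obs):
    A=np.zeros((3,3));b=np.zeros(3)
    for d,u,v in obs:
        o,r=ray(d,u,v);P=np.eye(3)-np.outer(r,r);A+=P;b+=P@o
    x=np.linalg.solve(A,b); return x,[np.linalg.norm((np.eye(3)-np.outer(r,r))@(x-o)) for o,r in [ray(*q) for q in obs]]
def proj(d,p):
    E=np.array(d["extrinsics"]);c=E[:3,:3].T@(np.array(p)-E[:3,3]);return d["cx"]+d["fx"]*c[0]/c[2],d["cy"]+d["fy"]*c[1]/c[2]
E
python3 - <<'E'
from h import *
np.set_printoptions(precision=3,suppress=True)
for n in ["side","top"]:
    d=cam(n);cv2.imwrite(f"pics/{n}0.png",d["image"]);print(n,d["fx"],d["cx"],d["cy"],np.array(d["extrinsics"]))
    for t in ["yellow_case","yellow_handle","stand","grey_case"]:
        print(t,[(round(r["p"],2),np.round(r["extent"]).tolist()) for r in look_for(n,t)])
s=sense();print(s["time_s"],s["eef_pos"],s["orientation"],s["finger_gap"],s["force"])
E
```

```text
side 390.1122853395447 320.8848473685453 197.0619814571344 [[-0.973 -0.187  0.135  0.268]
 [-0.23   0.754 -0.616  0.558]
 [ 0.014 -0.63  -0.776  0.78 ]
 [ 0.     0.     0.     1.   ]]
yellow_case [(0.81, [289.0, 219.0, 360.0, 310.0]), (0.76, [324.0, 326.0, 446.0, 400.0]), (0.68, [258.0, 142.0, 325.0, 209.0])]
yellow_handle [(0.78, [311.0, 234.0, 339.0, 262.0]), (0.7, [376.0, 346.0, 400.0, 384.0]), (0.61, [276.0, 148.0, 299.0, 171.0])]
stand [(0.58, [64.0, 225.0, 239.0, 396.0])]
grey_case [(0.85, [292.0, 78.0, 356.0, 134.0])]
top 453.68404980884924 319.05606923047026 194.0274425511362 [[ 0.009 -0.996  0.088  0.256]
 [-1.    -0.01  -0.014 -0.011]
 [ 0.014 -0.087 -0.996  1.48 ]
 [ 0.     0.     0.     1.   ]]
yellow_case [(0.93, [179.0, 216.0, 225.0, 284.0]), (0.71, [312.0, 133.0, 368.0, 187.0]), (0.67, [240.0, 178.0, 299.0, 228.0]), (0.36, [164.0, 62.0, 267.0, 154.0])]
yellow_handle [(0.45, [332.0, 152.0, 350.0, 165.0]), (0.41, [264.0, 193.0, 276.0, 208.0])]
stand [(0.64, [164.0, 64.0, 266.0, 154.0])]
grey_case [(0.74, [400.0, 142.0, 466.0, 196.0])]
0.5 [ 0.19  -0.595  0.231] [-3.142  0.     0.309] 0.08556229898158016 [-0.346  0.519 -0.28 ]
```

View pics/top0.png

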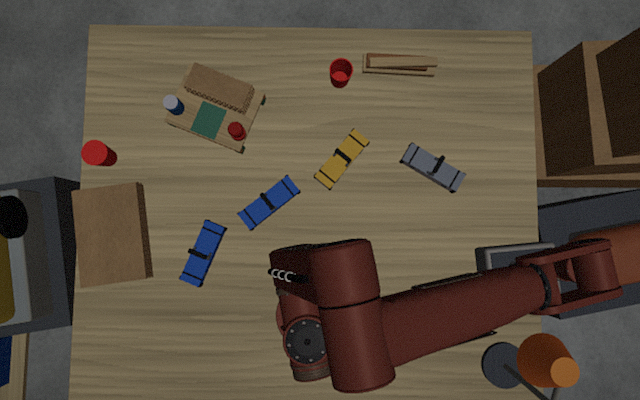

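View pics/side0.png

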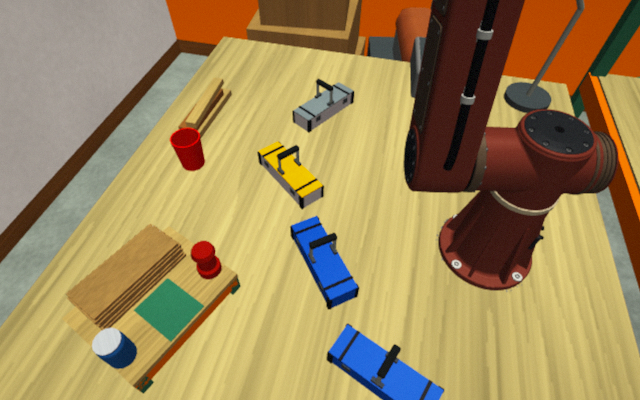

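The top view shows four cases: yellow at (341,158), blue at (270,202) and (203,252), and grey at (433,167). The one at (341,158) is meant, because it alone has a yellow lid; in the side view it is at (290,172). The stand has its green bay at (209,120) in top and (168,307) in side. Next I'll take enlarged crops and measure.

```bash
cat > m.py <<'E'
from h import *
np.set_printoptions(precision=4,suppress=True)
D={n:cam(n) for n in ["side","top"]}
def blob(d,lo,hi,near):
    m=cv2.inRange(cv2.cvtColor(d["image"],cv2.COLOR_BGR2HSV),lo,hi)
    m=cv2.morphologyEx(m,cv2.MORPH_CLOSE,np.ones((9,9),np.uint8)) 
    n,l,s,c=cv2.connectedComponentsWithStats(m)
    i=min([i for i in range(1,n) if s[i,4]>150],key=lambda i:np.hypot(*(c[i]-near)))
    cs,_=cv2.findContours((l==i).astype(np.uint8),cv2.RETR_EXTERNAL,cv2.CHAIN_APPROX_NONE)
    return s[i],c[i],max(cs,key=cv2.contourArea)
def dark(d,box):
    l,t,r,b=box;g=d["image"][t:b,l:r].max(2)
    ys,xs=np.where(g<60);return xs,ys
Y=((20,160,120),(32,255,255));G=((65,70,40),(90,255,255))
for n,ny,ng in [("side",(290,172),(168,307)),("top",(341,158),(209,120))]:
    d=D[n]
    for nm,(lo,hi),p,z in [("yellow",Y,ny,.046),("green",G,ng,.06)]:
        s,c,ct=blob(d,lo,hi,np.array(p));print(n,nm,s,c)
        W=np.array([atz(d,*q[0],z)[:2] for q in ct])
        r=cv2.minAreaRect((W*1000).astype(np.float32));print(" rect mm",r,"corners",cv2.boxPoints(r).round(1).tolist())
for n in D:
    for r in outline_of(n,"yellow_handle"):
        ys,xs=np.where(r["mask"]);print(n,round(r["p"],2),xs.mean(),ys.mean(),r["extent"])
    
T,S=D["top"]["image"],D["side"]["image"]
a=cv2.resize(T[120:195,300:380],(400,375),interpolation=2);b=cv2.resize(S[135:210,250:330],(400,375),interpolation=2)
c=cv2.resize(T[55:160,155:275],(400,350)) ;e=cv2.resize(S[220:395,50:250],(400,350))
I=np.vstack([np.hstack([a,b]),np.hstack([c,e])]);cv2.imwrite("pics/crop1.png",cv2.resize(I,None,fx=.8,fy=.8))
E
python3 m.py
```

```text
side yellow [ 258  141   65   57 1451] [290.113 169.031]
 rect mm ((497.8501281738281, -100.52214813232422), (67.01581573486328, 203.78102111816406), 50.944549560546875) corners [[397.6000061035156, -62.29999923706055], [555.9000244140625, -190.6999969482422], [598.0999755859375, -138.6999969482422], [439.79998779296875, -10.300000190734863]]
side green [ 135  279   68   62 2179] [168.6411 308.8619]
 rect mm ((613.4290771484375, 324.0771789550781), (82.12022399902344, 101.87370300292969), 68.3293228149414) corners [[550.9000244140625, 304.70001220703125], [645.5999755859375, 267.1000061035156], [675.9000244140625, 343.3999938964844], [581.2999877929688, 381.0]]
top yellow [ 315  129   54   59 1103] [341.3617 158.282 ]
 rect mm ((498.0336608886719, -101.38871002197266), (61.24858856201172, 197.71505737304688), 50.9890251159668) corners [[401.8999938964844, -63.0], [555.5999755859375, -187.39999389648438], [594.0999755859375, -139.8000030517578], [440.5, -15.399999618530273]]
top green [191 102  35  37 784] [208.074  119.8852]
 rect mm ((613.55224609375, 323.93695068359375), (80.55729675292969, 100.01517486572266), 68.26707458496094) corners [[552.2000122070312, 305.0], [645.0999755859375, 268.0], [674.9000244140625, 342.79998779296875], [582.0, 379.8999938964844]]
side 0.76 386.29787234042556 364.6170212765957 [372.8, 345.0, 403.1, 385.4]
side 0.63 286.5148936170213 155.2595744680851 [275.9, 144.2, 296.9, 169.5]
side 0.53 322.3422818791946 242.41275167785236 [309.6, 235.0, 336.6, 261.5]
top 0.67 342.77272727272725 155.35227272727272 [330.4, 149.4, 349.4, 161.7]
top 0.54 198.45977011494253 254.27586206896552 [189.9, 246.1, 210.6, 258.7]
top 0.51 267.32530120481925 201.65060240963857 [263.7, 194.2, 277.4, 208.8]
```

View pics/crop1.png

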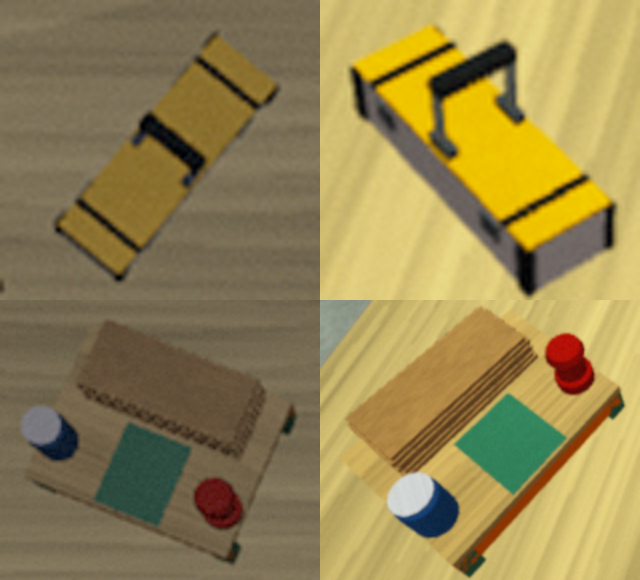

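The crop confirms the yellow-lidded case, with its handle upright near (343,155) in top and (289,152) in side. Both views agree on the lid and bay positions. Next: handle height, front edge and grip depth.

Run:
```python
from h import *
import workcell
np.set_printoptions(precision=4,suppress=True)
print([ (k,getattr(workcell,k)) for k in dir(workcell) if 'grip' in k.lower()])
s,t=cam("side"),cam("top")
def bar(d,l,tp,r,b):
    g=d["image"][tp:b,l:r].max(2);print("min",g.min())
    m=(g<45).astype(np.uint8);n,lb,st,c=cv2.connectedComponentsWithStats(m)
    i=1+np.argmax(st[1:,4]);print(st[i],c[i]+[l,tp])
    return c[i]+[l,tp]
a=bar(t,332,145,354,166);b=bar(s,274,143,302,163)
print("bar",tri((t,*a),(s,*b)), "guess",tri((t,343.25,155.5),(s,289,152.2)))
for nm,p,q in [("L",(165.5,122.5),(137.5,387.5)),("R",(242.7,152.5),(235.6,277.5))]:
    print(nm,atz(t,*p,.06),atz(s,*q,.06),tri((t,*p),(s,*q)))
# green corners from both views triangulated height
tc=[(a) for a in []]
for p in [(208.074,119.885)]: print("green c",tri((t,*p),(s,168.64,308.86)))
# front edge: scan from green centre outwards along -inward, at z=.06, print colours
inn=np.array([.929,-.370]);lat=np.array([.370,.929]);C=np.array([.6135,.324])
for d in (s,t):
  for y in (-.02,.02):
    print([ (int(x*1000),d["image"][int(round(v)),int(round(u))].tolist()) for x in np.arange(-.045,-.075,-.003) for u,v in [proj(d,[*(C+inn*x+lat*y),.06])]])
  print()
```

```text
[('grip_depth', 0.0187)]
min 1
[ 3  4 16 15 75] [342.6667 155.28  ]
min 11
[  4   3  21  14 104] [287.6635 152.1154]
bar (array([ 0.4982, -0.1013,  0.0992]), [np.float64(0.0004183452955132029), np.float64(0.00041834529551321907)]) guess (array([ 0.4966, -0.1035,  0.0975]), [np.float64(0.0007461379927992759), np.float64(0.0007461379927992274)])
L [0.6033 0.4585 0.06  ] [0.5984 0.4659 0.06  ] (array([0.6069, 0.4639, 0.0428]), [np.float64(0.0005868194825456354), np.float64(0.0005868194825454765)])
R [0.5099 0.2121 0.06  ] [0.5123 0.2335 0.06  ] (array([0.5194, 0.2183, 0.0276]), [np.float64(0.0038143753672730692), np.float64(0.003814375367273266)])
green c (array([0.6142, 0.3251, 0.0565]), [np.float64(3.6768748404345317e-05), np.float64(3.676874840388631e-05)])
[(-45, [93, 131, 48]), (-48, [91, 132, 49]), (-51, [92, 134, 71]), (-54, [88, 162, 184]), (-57, [71, 127, 155]), (-60, [34, 72, 113]), (-63, [0, 56, 141]), (-66, [0, 55, 142]), (-69, [0, 53, 143]), (-72, [35, 96, 161])]
[(-45, [90, 130, 50]), (-48, [92, 130, 51]), (-51, [89, 124, 60]), (-54, [87, 154, 176]), (-57, [67, 125, 155]), (-60, [39, 74, 100]), (-63, [0, 53, 136]), (-66, [0, 52, 141]), (-69, [0, 54, 140]), (-72, [21, 81, 156])]

[(-45, [63, 75, 44]), (-48, [66, 75, 42]), (-51, [60, 76, 58]), (-54, [55, 80, 94]), (-57, [57, 79, 97]), (-60, [71, 93, 109]), (-63, [95, 120, 130]), (-66, [88, 115, 125]), (-69, [90, 116, 125]), (-72, [86, 112, 125])]
[(-45, [62, 79, 45]), (-48, [64, 73, 38]), (-51, [65, 81, 65]), (-54, [70, 92, 98]), (-57, [60, 83, 101]), (-60, [76, 99, 113]), (-63, [78, 104, 116]), (-66, [78, 104, 116]), (-69, [80, 106, 116]), (-72, [83, 110, 119])]
```

>>> drive_tool(plan=[[0,[0.031,0.049,0],4],[0,[0.031,0.049,0],4],[0,[0.031,0.049,0],4],[0,[0.031,0.049,0],4],[0,[0.031,0.049,0],4],[0,[0.031,0.049,0],4],[0,[0.031,0.049,0],4],[0,[0.031,0.049,0],4]])

```text
time_s: 1.8
eef_pos: [0.4389, -0.2019, 0.2317]
orientation: [3.14, -0.0, 0.869]
force: [0.6, -1.0, 0.6]
finger_gap: 0.0856
finger_force: 0.0
```

>>> drive_tool(plan=[[0,[0.03,0.05,0],1.3],[0,[0.03,0.052,0],0],[0,[0,0,-0.03],0],[0,[0,0,0],0],[0,[0,0,0],0]])

```text
time_s: 2.42
eef_pos: [0.498, -0.102, 0.2019]
orientation: [3.141, -0.0, 0.889]
force: [0.1, -0.0, 0.3]
finger_gap: 0.0854
finger_force: 0.0
```

Run:
```python
from h import *
np.set_printoptions(precision=4,suppress=True)
s=sense();print(s["time_s"],s["eef_pos"],np.degrees(s["orientation"]),s["q"],s["force"])
d=cam("wrist");cv2.imwrite("pics/w1.png",d["image"])
print("proj bar",proj(d,[.4982,-.1013,.099]))
```

```text
2.425 [ 0.498  -0.102   0.2019] [179.9758  -0.0009  50.9456] [-0.34   -0.0056  1.9138 -0.0001  1.233   0.3416] [ 0.1431 -0.0103  0.3486]
proj bar (np.float64(319.8196019858393), np.float64(200.13948039431722))
```

View pics/w1.png

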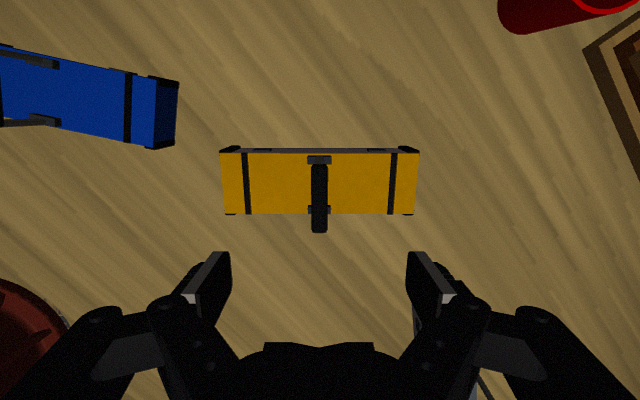

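The wrist view shows the yellow case square to the fingers. Its bar is at (319,198), where the projection (320,200) put it. Descending to grasp.

>>> drive_tool(plan=[[0,[0,0,-0.04],0],[0,[0,0,-0.04],0],[0,[0,0,-0.03],0],[0,[0,0,-0.011],0],[0,[0,0,0],0],[1,[0,0,0],0],[1,[0,0,0],0],[1,[0,0,0],0]])

```text
time_s: 3.48
eef_pos: [0.4987, -0.1016, 0.0813]
orientation: [3.14, -0.001, 0.89]
force: [-0.7, 0.4, -0.6]
finger_gap: 0.0325
finger_force: 0.0
```

>>> drive_tool(plan=[[1,[0,0,0],0],[1,[0,0,0],0],[1,[0,0,0],0],[1,[0,0,0],0]])

```text
time_s: 3.98
eef_pos: [0.4985, -0.1016, 0.0809]
orientation: [3.141, -0.0, 0.89]
force: [-0.8, -0.5, 4.8]
finger_gap: 0.013
finger_force: 59.4
```

Gripped. Now a gentle lift.

>>> drive_tool(plan=[[1,[0,0,0.015],0],[1,[0,0,0.025],0],[1,[0,0,0.03],0],[1,[0,0,0.03],0],[1,[0,0,0.03],0],[1,[0,0,0.03],0],[1,[0,0,0.03],0],[1,[0,0,0.02],0]])

```text
time_s: 4.97
eef_pos: [0.4964, -0.1007, 0.2896]
orientation: [-3.138, 0.001, 0.89]
force: [0.1, -0.4, -7.3]
finger_gap: 0.0127
finger_force: 59.4
```

>>> drive_tool(plan=[[1,[0,0,0],0],[1,[0,0,0],0],[1,[0,0,0],0],[1,[0,0,0],0],[1,[0,0,0],0],[1,[0,0,0],0],[1,[0,0,0],0],[1,[0,0,0],0]])

```text
time_s: 5.98
eef_pos: [0.498, -0.1015, 0.2904]
orientation: [3.141, -0.0, 0.89]
force: [-0.1, 0.0, -7.4]
finger_gap: 0.0127
finger_force: 59.3
```

Run:
```python
from h import *
s=sense();print(s["time_s"],s["eef_pos"],np.degrees(s["orientation"]),s["force"],s["torque"],s["q"])
a=cam("side")["image"];w=cam("wrist")["image"]
cv2.imwrite("pics/l1.png",np.hstack([cv2.resize(a[60:260,180:400],(440,400)),cv2.resize(w[80:330,200:440],(360,375))[:400] if 0 else cv2.resize(w,(360,400))]))
```

```text
5.975 [ 0.49799841 -0.10146206  0.29038354] [ 1.79992590e+02 -4.32451814e-03  5.09911001e+01] [-0.07614481  0.00985575 -7.39069574] [0.11443324 0.14621126 0.00742036] [-3.39178011e-01 -8.06069551e-02  1.81709052e+00  2.81674012e-05
  1.40496194e+00  3.41651087e-01]
```

View pics/l1.png

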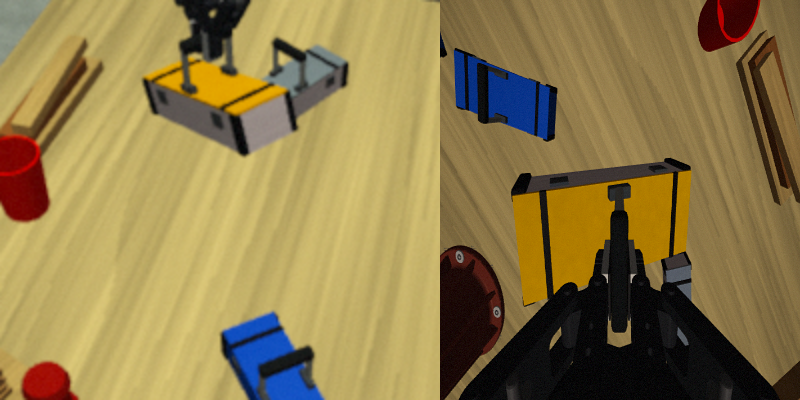

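The case hangs with its far end low, the end pointing at about -39° (away from the robot, +x/-y). In the wrist picture the left end, toward the base, looks larger and so is higher, while the right end is smaller. In the side view the far end has dropped, and the wrist moment points the same way. So the far end is heavy, and it needs a +17.3° turn to point into the bay.

>>> drive_tool(plan=[[1,[0.002,0.014,0.0],1],[1,[0.004,0.026,0.0],1.3],[1,[0.006,0.038,0],2],[1,[0.006,0.042,0],2],[1,[0.007,0.042,0],2],[1,[0.007,0.042,0],2],[1,[0.007,0.042,0],2],[1,[0.007,0.042,0],2]])

```text
time_s: 7.08
eef_pos: [0.5437, 0.1891, 0.2903]
orientation: [-3.141, -0.001, 1.142]
force: [-0.1, -0.1, -8.2]
finger_gap: 0.0125
finger_force: 59.4
```

>>> drive_tool(plan=[[1,[0.007,0.042,0],1],[1,[0.006,0.042,0],1],[1,[0.005,0.035,0],1],[1,[0.003,0.025,0],0],[1,[0.002,0.012,0],0],[1,[0,0,0],0],[1,[0,0,0],0],[1,[0,0,0],0]])

```text
time_s: 8.07
eef_pos: [0.5671, 0.3415, 0.2904]
orientation: [3.142, 0.0, 1.191]
force: [0.4, -0.6, -7.5]
finger_gap: 0.0129
finger_force: 59.4
```

>>> drive_tool(plan=[[1,[0,0,0],0],[1,[0,0,0],0],[1,[0,0,0],0],[1,[0,0,0],0]])

```text
time_s: 8.57
eef_pos: [0.567, 0.3425, 0.2904]
orientation: [3.142, -0.0, 1.192]
force: [-0.0, 0.1, -7.4]
finger_gap: 0.0128
finger_force: 59.4
```

Run:
```python
from h import *
np.set_printoptions(precision=4,suppress=True)
s=sense();print(s["time_s"],s["eef_pos"],np.degrees(s["orientation"]),s["force"],s["torque"])
a=cam("side")["image"];cv2.imwrite("pics/s2.png",a)
t=cam("top");w=cam("wrist")
m=cv2.inRange(cv2.cvtColor(t["image"],cv2.COLOR_BGR2HSV),(20,130,90),(32,255,255));m[:,300:]=0;m[:70]=0
p=cv2.findNonZero(m);print(len(p),cv2.minAreaRect(p))
cv2.imwrite("pics/tw2.png",np.hstack([cv2.resize(t["image"][60:200,140:310],(425,350)),cv2.resize(w["image"],(375,350))]))
```

```text
8.575 [0.567  0.3425 0.2904] [179.9959  -0.0031  68.2879] [-0.0055  0.1366 -7.373 ] [ 0.0357  0.2085 -0.0574]
514 ((193.30001831054688, 106.9000015258789), (22.807893753051758, 34.435447692871094), 26.56505012512207)
```

View pics/s2.png

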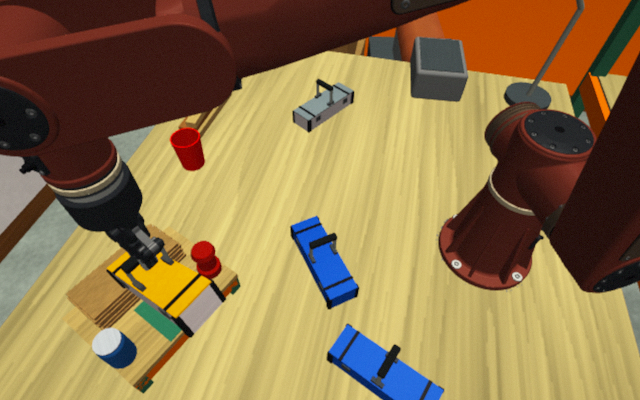

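View pics/tw2.png

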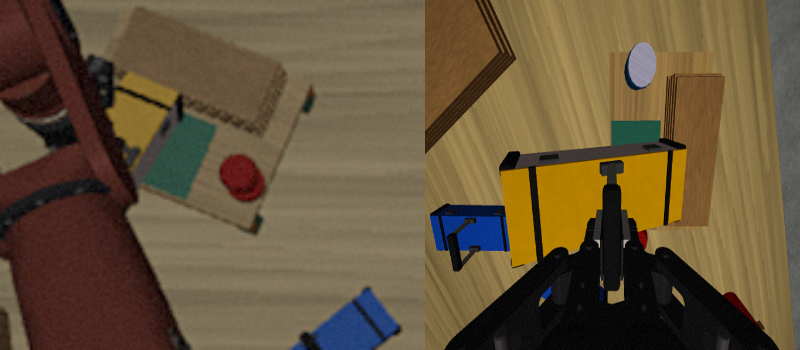

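The side, top and wrist views show the low end pointing inward toward the stack and the case squared with the bay. Lowering now.

>>> drive_tool(plan=[[1,[0,0,-0.015],0],[1,[0,0,-0.025],0],[1,[0,0,-0.025],0],[1,[0,0,-0.025],0],[1,[0,0,-0.015],0],[1,[0,0,-0.008],0],[1,[0,0,0],0],[1,[0,0,0],0]])

```text
time_s: 9.72
eef_pos: [0.5679, 0.343, 0.1788]
orientation: [3.14, -0.002, 1.192]
force: [0.1, 0.7, -6.4]
finger_gap: 0.0129
finger_force: 59.4
```

>>> drive_tool(plan=[[1,[0,0,-0.004],0],[1,[0,0,-0.004],0],[1,[-0.001,0.001,-0.004],0],[1,[-0.002,0.001,-0.004],0],[1,[-0.002,0.001,-0.004],0],[1,[-0.001,0,-0.004],0],[1,[0,0,0],0],[1,[0,0,0],0]])

```text
time_s: 10.72
eef_pos: [0.5612, 0.3455, 0.1533]
orientation: [3.141, -0.0, 1.192]
force: [-1.5, -0.1, -3.1]
finger_gap: 0.0128
finger_force: 59.8
```

>>> drive_tool(plan=[[1,[-0.001,0,-0.003],0],[1,[0,0,-0.003],0],[1,[0,0,-0.003],0],[1,[0,0,-0.002],0],[1,[0,0,-0.001],0],[1,[0,0,0],0],[1,[0,0,0],0]])

```text
time_s: 11.6
eef_pos: [0.56, 0.3454, 0.1413]
orientation: [3.142, 0.0, 1.192]
force: [-2.3, 0.1, -4.0]
finger_gap: 0.0127
finger_force: 59.9
```

Run:
```python
from h import *
np.set_printoptions(precision=4,suppress=True)
s=sense();print(s["time_s"],s["eef_pos"],np.degrees(s["orientation"]),s["force"],s["torque"])
d=cam("side");a=d["image"]
I=np.zeros((400,800,3),np.uint8);I[:,:425]=cv2.resize(a[200:400,40:252],(425,400));I[:,425:]=cv2.resize(cam("wrist")["image"],(375,400))
cv2.imwrite("pics/p3.png",I)
```

```text
11.6 [0.56   0.3454 0.1413] [179.9981   0.0167  68.2911] [-2.3059  0.1133 -4.0129] [ 0.0985  0.3983 -0.0535]
```

View pics/p3.png

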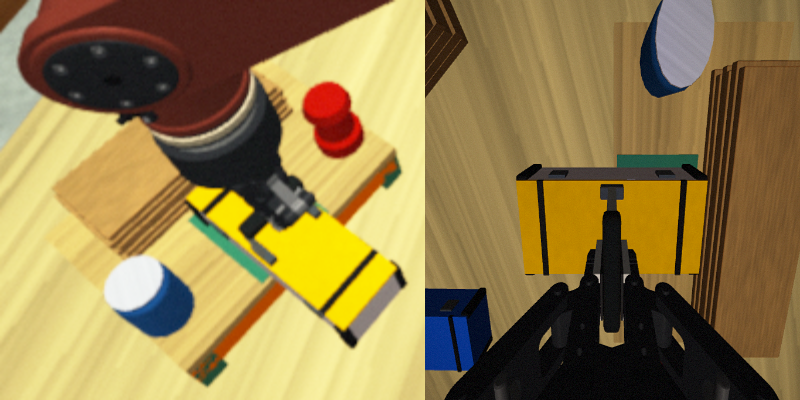

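The case is nearly level, with its heavy end about 10 mm short of the stack. The handle still carries 4 N, so I'll ease it down a little more.

>>> drive_tool(plan=[[1,[0,0,-0.0005],0],[1,[0,0,-0.0005],0],[1,[0,0,0],0],[1,[0,0,0],0]])

```text
time_s: 12.2
eef_pos: [0.5601, 0.3456, 0.141]
orientation: [3.141, -0.0, 1.192]
force: [-2.9, -1.9, 1.0]
finger_gap: 0.0132
finger_force: 60.5
```

The stand now carries it. Releasing.

>>> drive_tool(plan=[[0.7,[0,0,0],0],[0.5,[0,0,0],0],[0.4,[0,0,0],0],[0.3,[0,0,0],0],[0.3,[0,0,0],0],[0.3,[0,0,0],0]])

```text
time_s: 12.95
eef_pos: [0.56, 0.3456, 0.1403]
orientation: [3.142, -0.0, 1.192]
force: [0.5, 0.8, 0.0]
finger_gap: 0.0596
finger_force: 0.0
```

>>> drive_tool(plan=[[0.3,[0,0,0.01],0],[0.3,[0,0,0.02],0],[0.3,[0,0,0.03],0],[0.3,[0,0,0.04],0],[0.3,[0,0,0.04],0],[0.3,[0,0,0.04],0],[0.3,[-0.04,-0.04,0],0],[0.3,[-0.04,-0.05,0],0]])

```text
time_s: 13.95
eef_pos: [0.481, 0.2566, 0.3233]
orientation: [3.138, -0.003, 1.193]
force: [0.2, -0.8, -0.0]
finger_gap: 0.0595
finger_force: 0.0
```

>>> drive_tool(plan=[[0.3,[-0.03,-0.06,0],0],[0.3,[-0.02,-0.06,0],0],[0.3,[0,-0.06,0],0],[0.3,[0,-0.06,0],0],[0.3,[0,-0.05,0],0],[0.3,[0,0,0],0],[0.3,[0,0,0],0]])

```text
time_s: 14.82
eef_pos: [0.4334, -0.0282, 0.3216]
orientation: [3.14, -0.001, 1.191]
force: [-0.3, 0.6, 0.3]
finger_gap: 0.06
finger_force: 0.0
```

```bash
sed -i 's/^T,S=.*/import sys\nI=np.hstack([cv2.resize(D["side"]["image"][200:400,40:252],(424,400)),cv2.resize(D["top"]["image"][60:200,140:270],(371,400))]);cv2.imwrite("pics\/f.png",I);print(sense()["time_s"],sense()["force"]);sys.exit()/; s/(290,172)/(130,310)/; s/(341,158)/(200,130)/; s/"yellow",Y,\(..\),.046/"yellow",Y,\1,.106/' m.py; python3 m.py
```

```text
side yellow [ 133  274  105   91 3975] [185.4775 318.6541]
 rect mm ((559.6304321289062, 346.2689514160156), (65.70933532714844, 202.69845581054688), 67.94963836669922) corners [[453.3999938964844, 353.8999938964844], [641.2000122070312, 277.79998779296875], [665.9000244140625, 338.70001220703125], [478.0, 414.79998779296875]]
side green [135 307  39  34 245] [154.2653 323.6939]
 rect mm ((626.7639770507812, 358.08416748046875), (9.086564064025879, 101.58059692382812), 67.9289321899414) corners [[578.0, 373.0], [672.0999755859375, 334.79998779296875], [675.5, 343.20001220703125], [581.4000244140625, 381.3999938964844]]
top yellow [ 176  101   43   66 1230] [196.9073 133.7081]
 rect mm ((558.8615112304688, 346.4075927734375), (62.81342697143555, 196.86614990234375), 68.01400756835938) corners [[455.79998779296875, 354.1000061035156], [638.4000244140625, 280.3999938964844], [661.9000244140625, 338.70001220703125], [479.29998779296875, 412.3999938964844]]Traceback (most recent call last):
  File "m.py", line 18, in <module>
    s,c,ct=blob(d,lo,hi,np.array(p));print(n,nm,s,c)
           ~~~~^^^^^^^^^^^^^^^^^^^^^
  File "m.py", line 8, in blob
    i=min([i for i in range(1,n) if s[i,4]>150],key=lambda i:np.hypot(*(c[i]-near)))
ValueError: min() iterable argument is empty
```

Both views put the lid level at 0.106 m and centred at (0.559, 0.346), within 1 mm of the target above the stand's edge. The axis is within 0.5° of the bay's, and the gripper is clear. Handing in.

```bash
python3 -c "
from workcell import *
print(job_done())"
```

```text
the job is handed in; nothing more can be done
None
```

The yellow case lies level with its heavy end in the green bay and its light end straight out, the handle within about 1 mm of the stand's front edge. It stayed put after release, the grey case was not touched, and I handed the job in at about 15 s.

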